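# Clamp the bread-slicing guide to the bakery counter

## Task

The slicing guide has to be fixed to the counter before bread is cut in it. Slide it, ledge first, under the foot of the hold-down clamp until it sits fully home and square against the steel stop (gently, do not ram it), then crank the clamp down on the ledge until the brass force tab pops out of the hub, and stop right there: cranking on by more than about an eighth of a turn is too tight for the beech, and the tab then jumps out a second step. Let go and leave the other things on the counter where they are.

Things in the scene. Friction and masses are not known exactly. Their poses are not given: they have to be found in the camera images.
- clamp: Dark cast-iron hold-down clamp bolted to the counter. Origin on the counter right under the vertical spindle axis, z up. Throat open to its -x side; column at +x (x 79 to 121 mm, 120 mm high), base plate 92 mm wide to x = 154 mm. Arm 32 mm wide, 85 to 121 mm up; boss radius 22 mm, underside 80 mm up. Crank on the spindle's top, sprung foot below.
- fence: Steel stop bar across the clamp's throat, 120 mm wide (along clamp y), 30 mm high, fixed to the clamp and sharing its origin and axes; the face the ledge must touch is the plane x = +42 mm of the clamp's frame.
- foot: Round foot of the clamp, 32 mm across, on a stiff spring cartridge; origin at the centre of its underside, on the spindle axis. At the start it hangs 3.5 to 8.5 mm above the level of the ledge's top (16 mm over the counter), so the ledge passes under it.
- crank (a joint): Crank angle (rad), grows clockwise seen from above, which lowers spindle, crank and foot by 6 mm a turn. 0 to 4.7 at the start, limit 28; at 0 the grip lies to the clamp's -x side of the axis. Turning drag about 0.16 N m in the air, rising by a third to three quarters as the foot presses; it stays where it is left. The tab comes out one to two and a half turns from the start.
- hub_top (a point): Centre of the flat top of the crank's hub, on the spindle axis (hub radius 22 mm, 26 mm high); about 172 to 176 mm above the counter at the start, sinking 6 mm a turn. The tab comes out here.
- grip_mid (a point): On the axis of the crank's upright black round hand grip, which revolves freely on its pin, 65 mm from the spindle axis; grip 24 mm diameter, 50 mm tall. This point: 20 mm below its top, 27 mm above the hub's top, 31 mm above the crank arm's end. Held from above, it can be led round full circles without turning the tool.
- tab (a joint): Brass force tab, 14 by 5 mm, in the still core in the middle of the hub's top: travel (m). 0: in, flush to 2 mm. At the set force it snaps out to 0.010 and stays; overloaded (about a sixth of a turn on) it jumps to 0.016 and stays. The set force was dialled in by the last user, anywhere from 45 to 125 N on the foot, and cannot be seen.
- guide: Loose bread-slicing guide of pale beech, 0.6 to 0.9 kg: base board 280 (x) by 140 (y) by 16 mm, origin at the centre of its underside. Two slotted side walls (12 mm thick, at the board's edges, tops 96 mm up) and an end wall on its -x 195 mm; the +x 85 mm are a bare ledge. Starts in front of the throat, ledge 55 to 130 mm short of the stop, to 20 mm aside, to 0.2 rad askew.
- ledge_end (a point): Middle of the ledge's end face, 8 mm above the counter when the guide stands on it (guide frame x = +140 mm, y = 0).
- guide_grip (a point): Middle of the top edge of the guide's end wall (guide frame x = -134 mm, y = 0, z = 76 mm). The end wall is 12 mm thick along guide x, 60 mm high over the board and 116 mm wide between the side walls; it can be pinched from above, one finger inside the channel.
- knife: Bystander: bread knife, 325 mm long, lying flat beside the guide on its far side. Origin under its middle.
- scraper: Bystander: bench scraper, steel blade 150 by 105 mm with a round wooden handle, lying flat at the right. Origin under its middle.
- shaker: Bystander: aluminium flour shaker, 66 mm across, 112 mm tall, next to the clamp. Origin under its middle.
- pastry_brush: Bystander: pastry brush, 200 mm long, lying between the clamp and the robot's left. Origin under its middle.
- boule: Bystander: round floury loaf, 180 mm across, on a board at the right. Origin under its middle.
- small_loaf: Bystander: oval floury loaf, 210 mm long, at the left. Origin under its middle.
- jar: Bystander: amber glass jar with a brass cap, 72 mm across, 105 mm tall, at the left. Origin under its middle.
There are look-alikes about, which are no part of the job. Leave any green look-alike of the clamp alone.

How it is judged:
On the way, in this order (a step that is already met when the one before it is completed fails the run):
1. the guide stands home and square against the stop, the foot not yet pressing on its ledge (x of ledge_end in the frame of clamp above 0.04 m and y of ledge_end in the frame of clamp between -0.045 and 0.045 m and angle between the x axis of guide and the x axis of clamp, either way round below 0.04 rad and angle between guide's own z axis and vertical below 0.04 rad and contact force between foot and guide below 2 N), for 0.2 s.
2. the clamp is cranked down on the ledge until the tab is out (value of joint tab above 0.008 m and contact force between foot and guide above 35 N), for 0.2 s.
At the end, for the whole second after the job is handed in: The ledge's end is against the stop (within 2 mm), the guide square to it within 0.04 rad, lying flat, no more than 45 mm off the clamp's middle; the tab stands out at its first step (over 8 mm), the foot presses on the ledge with 35 N or more; guide and crank at rest (all of step 2 and x of ledge_end in the frame of clamp above 0.04 m and y of ledge_end in the frame of clamp between -0.045 and 0.045 m and angle between the x axis of guide and the x axis of clamp, either way round below 0.04 rad and angle between guide's own z axis and vertical below 0.04 rad and linear speed of guide below 0.01 m/s and velocity of joint crank below 0.1 rad/s); the robot touches nothing.
It fails at once if the clamp is overtightened: the tab jumps to its second step (value of joint tab above 0.013 m).
It fails at once if the guide is rammed against the stop with more than 40 N (contact force between guide and fence above 40 N).
It fails at once if a bystander is shoved by more than 25 mm (distance of any of knife, scraper, shaker, pastry_brush, boule, small_loaf, jar from where it was at the start of the episode above 0.025 m).
It also fails if it takes over 72 s, if anything falls off the work surface, if the arm or the gripper's body presses on something with over 40 N, if the wrist force passes 120 N, or if a joint passes its speed limit or range.

## Robot

A 6-joint arm with a two-finger parallel gripper is mounted at the origin on the work surface. World frame = base frame: x ahead of the robot, y to its left, z up, the work surface at z = 0. Lengths are in m, angles in rad, forces in N, time in s.
With the tool pointing down it reaches from about 0.325 to 0.925 m from the base axis. Payload 3.1 kg.
Tool frame: the origin (TCP) lies at the centre of the arm's flange, where the gripper is bolted on; the fingertips stand 173 mm ahead of it and the grasp point (between the pads) lies 155 mm ahead of it (manip.grip_depth is the distance from the TCP to the grasp point, in m); z points along the fingers, y is the line along which they close (so a half turn about z gives the same grasp; the last joint's range is limited). The gripper opens to 85 mm and grips with 20 to 120 N. Pads are 22 mm wide; open, the fingers measure 114 mm over their backs; the gripper's body (76 mm by 85 mm) begins 54 mm behind the grasp point. The pads swing forward as they close: fully open they stand 13 mm farther back than shut.
Start: joints at [-1.46, 0.217, 1.613, -0, 1.311, -0.112], TCP at [0.138, -0.61, 0.405] pointing down, gripper open.
Joint ranges: [-2.75, 2.75], [-0.78, 2.1], [0.31, 2.55], [-1.13, 4.27], [0.13, 2.63], [-2.58, 2.58]. Speed limits (rad/s): [2.79, 2.79, 3.14, 3.14, 3.14, 3.14].

## Interface

Orientations are given as a rotation vector (axis times angle).
In Python, from rig import manip gives the robot as it stands. The module is installed in compiled form; this text tells all that it offers.
- The arm moves only by the tool play_rows, never from a script. Its argument "targets" is a list of rows, each a list of 3 entries, a list of its own where there are three numbers: the finger opening in m, from 0 to 0.0854, then the shift along the world's x, y, z in m, then the turn about the world's z in rad. A call has exactly 8 rows; each row shifts and turns the commanded pose from where the row before left it; what a row does not reach is not made up. A row lasts 1/12 s, in which the tool goes at most 41.7 mm and 7.16 degrees, less where a joint would pass 70% of its speed; a pose out of reach is approached as far as the arm can. A call is refused whole if a number of a shift passes 0.0417 or a number of a turn 0.125, either way. A call with a gripper value outside its range is refused whole. The fingers move at their own pace and stop on an object; "grip_force" is the grip in N (left out, the last holds). Time passes only in rows, so rows that do not move let the fingers close, or fill a call up. It gives the time, the measured TCP pose, the force, the opening and the grip force at its end, in the units of the state.
- manip.get_obs(): the state, without advancing time (a new reading comes with each control period).
- manip.snapshot(name): name is "side" or "top" or "wrist"; returns (picture, depth): 400x640x3 uint8, red, green, blue; 400x640 float32, m along the optical axis (not along the pixel's ray), 0 where there is no reading.
- manip.calibration(name): a dict with "fx", "fy", "cx", "cy" (pixels), "R" (3x3) and "t" (3): a world point X has camera coordinates R X + t. Camera axes: x right, y down, z forward; pixel columns grow to the right and rows downward; lengths in m; the calibration is good to about 2 mm. A picture is of the moment at which its call begins: read the wrist's pose just before it. calibration takes no time and is no camera call; for the wrist camera it gives the pose at the moment of the call.
- manip.sign_off(): hands the job in; it is judged then, once.
The state is a dict: "t": time; "joint_pos": joint angles; "joint_velocities": joint speeds; "tau": joint torques, N m; "eef_pos": TCP position; "tool_rot": TCP orientation; "ft_force": force on the tool from outside, world axes, zero at the start; "wrist_torque": the same for the moment, N m; "grip_width": finger opening in m; "grip_force": force on a finger pad.
Only numpy, scipy, OpenCV 4.12 (cv2) and the standard library are available. Lean on these libraries where they do the work, as an engineer would, in place of code of your own. Each camera call takes 0.05 s, during which the arm holds its last target. There are 200 camera calls.

## Working session

There is one attempt and no reset: what is moved stays moved. The work goes in short steps, Python scripts to look and compute and a tool call to move; the robot and the scene stay as the last step left them, time stands still between calls to the robot, and variables do not carry over. Pictures are saved under pics/ and viewed, at most 10 in all, crops included, and the job is handed in when it is done.

Besides the shell and the picture viewer there is one more tool, called after "Request:" by a JSON object that holds its "api" and its "payload". play_rows: Moves the arm, as the interface text tells. Its arguments: {"type":"object","properties":{"targets":{"type":"array","items":{"type":"array"}},"grip_force":{"type":"number"}},"required":["targets"]}

```bash
mkdir -p pics
cat > h.py <<'E'
import numpy as np, cv2
from rig import manip
def world(name,d,cal=None):
    c=cal or manip.calibration(name); v,u=np.mgrid[0:400,0:640]
    P=np.stack([(u-c['cx'])/c['fx']*d,(v-c['cy'])/c['fy']*d,d],-1)
    return (P-np.array(c['t']))@np.array(c['R'])
def snap(name,f=None):
    c=manip.calibration(name); p,d=manip.snapshot(name)
    if f: cv2.imwrite('pics/'+f,p[:,:,::-1])
    return p,d,world(name,d,c)
E
python3 - <<'E'
from h import *
for n in('top','side'):
    p,d,W=snap(n,n+'0.png'); np.savez(n+'0.npz',p=p,d=d,W=W)
    c=manip.calibration(n); print(n,-np.array(c['R']).T@c['t'],c['fx'])
print(manip.get_obs())
E
```

```text
top [ 0.4381087  -0.05213347  1.23244735] 379.7787497712734
side [-0.14428512  0.55804655  1.06383731] 385.58301098903775
{'t': 0.1, 'joint_pos': array([-1.46018279e+00,  2.17723891e-01,  1.61482879e+00,  2.94437688e-05,
        1.31136412e+00, -1.12195570e-01]), 'joint_velocities': array([ 0.00080591, -0.00096686, -0.00299951,  0.00032113,  0.00039662,
       -0.00064218]), 'tau': array([-6.45599284e-04, -3.98075473e+01, -3.04969490e+01, -1.91149479e-04,
        4.20747878e-03,  2.05707664e-06]), 'eef_pos': array([ 0.13809215, -0.6091641 ,  0.40344162]), 'tool_rot': array([-3.11980930e+00, -3.48994011e-01, -4.75412569e-05]), 'ft_force': array([-1.06437588, -0.40659453, -1.3070301 ]), 'wrist_torque': array([-0.03531907, -0.03210362, -0.03052184]), 'grip_force': 0.0, 'grip_width': 0.08547577141655469}
```

View pics/top0.png

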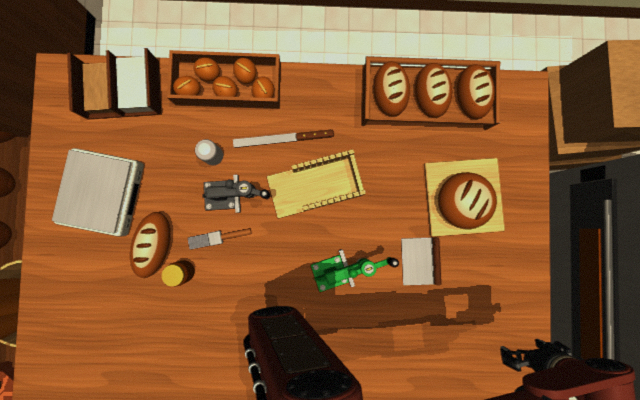

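View pics/side0.png

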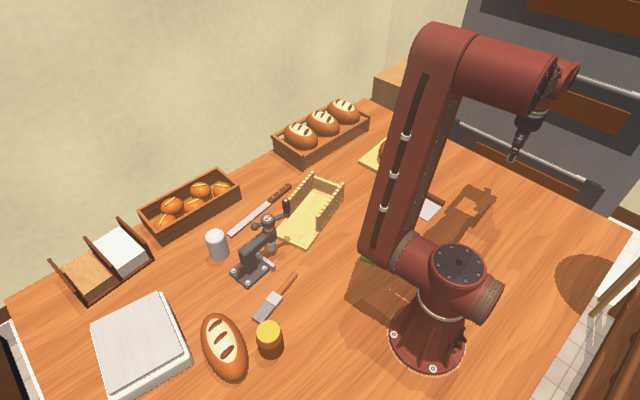

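Candidates: the dark grey clamp at top px (235,190) and the green clamp at (355,268). The dark cast-iron one is meant, with the pale guide (315,183) in front of its throat. Next I measure and confirm with an enlarged crop.

Run:
```python
from h import *
z=np.load('top0.npz'); p,d,W=z['p'],z['d'],z['W']
cr=p[125:240,180:380]; cv2.imwrite('pics/crop.png',cv2.resize(cr,None,fx=4,fy=4,interpolation=cv2.INTER_CUBIC)[:,:,::-1])
box=np.zeros(d.shape,bool); box[125:240,180:380]=1
Z=W[...,2]
hsv=cv2.cvtColor(p,cv2.COLOR_RGB2HSV)
g=box&(hsv[...,0]>17)&(hsv[...,0]<32)&(hsv[...,1]>60)&(hsv[...,2]>120)
n,l,s,c=cv2.connectedComponentsWithStats(g.astype(np.uint8)); k=1+s[1:,4].argmax(); g=l==k
print('guide px',s[k], 'Zhist',np.histogram(Z[g],bins=np.arange(-.01,.12,.01)))
b=g&(Z>.008)&(Z<.024)
r=cv2.minAreaRect(W[b][:,:2].astype(np.float32)*1000); print('board',r,cv2.boxPoints(r))
w=g&(Z>.065); r=cv2.minAreaRect(W[w][:,:2].astype(np.float32)*1000); print('walls',r,cv2.boxPoints(r))
dark=box&(hsv[...,1]<90)&(hsv[...,2]<150)
for a,bb in((.003,.02),(.025,.035),(.07,.09),(.11,.13),(.14,.165),(.165,.185),(.19,.24)):
    m=box&(Z>a)&(Z<bb)&~g; m[:,:200]=0; m[:165]=0
    m=m&(np.arange(640)[None]<285)
    if m.sum()>4:
        v,u=np.nonzero(m); r=cv2.minAreaRect(W[m][:,:2].astype(np.float32)*1000)
        print(a,bb,m.sum(),'uv',u.mean(),v.mean(),'mean',W[m].mean(0),'z',np.median(Z[m]),r)
```

```text
guide px [ 267  150   98   68 3764] Zhist (array([  19,   38, 2920,  168,   11,    0,    4,   12,  148,   14,  397,
         13]), array([-0.01,  0.  ,  0.01,  0.02,  0.03,  0.04,  0.05,  0.06,  0.07,
        0.08,  0.09,  0.1 ,  0.11]))
board ((560.6246337890625, -65.02250671386719), (140.1943359375, 267.8659973144531), 16.668811798095703) [[ 455.0558     43.17586 ]
 [ 531.89026  -213.4341  ]
 [ 666.1935   -173.22087 ]
 [ 589.359      83.389084]]
walls ((553.530517578125, -117.52967071533203), (183.6300506591797, 194.50267028808594), 16.66788673400879) [[ 437.67926    -50.69922  ]
 [ 493.46722   -237.02956  ]
 [ 669.3818    -184.36012  ]
 [ 613.5938       1.9702148]]
0.003 0.02 1241 uv 231.90088638195004 208.058017727639 mean [0.4834791  0.18996533 0.01042835] z 0.011544462666890952 ((504.2756042480469, 159.83682250976562), (239.86196899414062, 271.0782775878906), 1.645948052406311)
0.025 0.035 122 uv 233.6639344262295 197.31967213114754 mean [0.51664903 0.18209265 0.02963758] z 0.029791100378685324 ((490.5751953125, 190.60565185546875), (187.17701721191406, 163.29798889160156), 14.
[... 403 characters left out ...]
8642578, 140.3877410888672), 4.227116584777832)
0.14 0.165 43 uv 246.93023255813952 189.97674418604652 mean [0.52958904 0.11980417 0.16265697] z 0.16322640211584025 ((532.5188598632812, 127.96699523925781), (83.66610717773438, 36.46448516845703), 66.27369689941406)
0.165 0.185 292 uv 241.78082191780823 187.50342465753425 mean [0.53517007 0.13255856 0.17374713] z 0.17501747041227556 ((533.066650390625, 118.192626953125), (128.31683349609375, 40.53035354614258), 85.53677368164062)
0.19 0.24 74 uv 264.2837837837838 193.98648648648648 mean [0.51522085 0.06413317 0.21981864] z 0.22165260216582627 ((515.1564331054688, 64.71739196777344), (21.749881744384766, 21.678268432617188), 1.742876410484314)
```

View pics/crop.png

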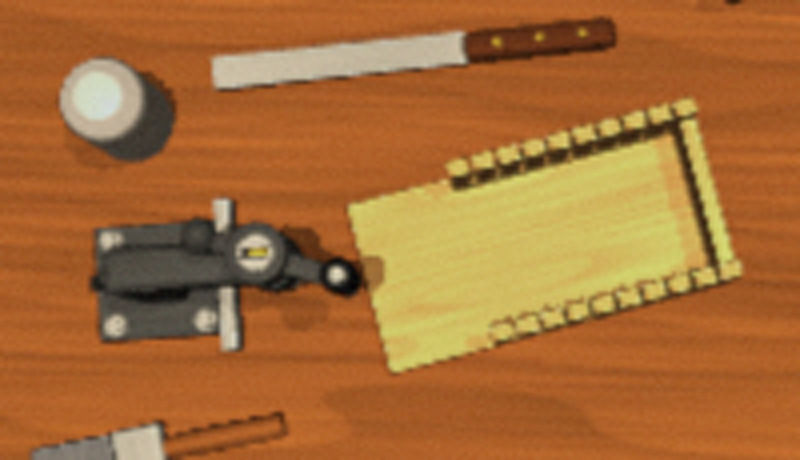

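The crop confirms the dark clamp, with its hub at about px (244,188), the grip at (264,194), fence ends at (236,175) and (238,212), and the guide ledge to its right.

```bash
cat >> h.py <<'E'
def ray(name,uv,z):
    c=manip.calibration(name); R=np.array(c['R']); t=np.array(c['t']); C=-R.T@t
    dd=R.T@np.array([(uv[0]-c['cx'])/c['fx'],(uv[1]-c['cy'])/c['fy'],1]); return C+dd*(z-C[2])/dd[2]
E
python3 - <<'E'
from h import *
z=np.load('top0.npz'); p,d,W=z['p'],z['d'],z['W']; Z=W[...,2]
hsv=cv2.cvtColor(p,cv2.COLOR_RGB2HSV)
# hub: top-level disc
m=(Z>.166)&(Z<.182); m[:, :225]=0;m[:,275:]=0;m[:170]=0;m[215:]=0
v,u=np.nonzero(m&(hsv[...,2]>120)); print('hub pale px',len(u),np.median(u),np.median(v),u.min(),u.max(),v.min(),v.max())
print('hub ray',ray('top',((u.min()+u.max())/2,(v.min()+v.max())/2),.175), 'ztop',np.median(Z[m]))
g=(Z>.212)&(Z<.235); g[:,:225]=0;g[:,290:]=0;g[:170]=0;g[215:]=0
print('griptop',np.median(Z[g]),(W[g].min(0)+W[g].max(0))/2)
f=(hsv[...,1]<60)&(hsv[...,2]>130)&(Z>.015)&(Z<.045); f[:,:228]=0;f[:,248:]=0;f[:170]=0;f[218:]=0
P=W[f][:,:2]; r=cv2.minAreaRect(P.astype(np.float32)*1000); print('fence',len(P),r,cv2.boxPoints(r).tolist())
l=cv2.fitLine(P.astype(np.float32),cv2.DIST_HUBER,0,.01,.01).ravel(); print('fence ang',np.degrees(np.arctan2(l[1],l[0])),l)
a=(Z>.112)&(Z<.128);a[:,:195]=0;a[:,232:]=0;a[:172]=0;a[212:]=0
l=cv2.fitLine(W[a][:,:2].astype(np.float32),cv2.DIST_HUBER,0,.01,.01).ravel(); print('arm',np.degrees(np.arctan2(l[1],l[0])),l)
E
```

```text
hub pale px 71 243.0 188.0 239 248 183 192
hub ray [0.53519214 0.12757591 0.175     ] ztop 0.17514955422838124
griptop 0.22245930358298957 [0.51519355 0.06478113 0.22212005]
fence 91 ((529.436279296875, 186.877685546875), (114.78421020507812, 30.991647720336914), 5.873927593231201) [[470.75970458984375, 196.41864013671875], [473.93133544921875, 165.5897216796875], [588.1128540039062, 177.33673095703125], [584.9412231445312, 208.1656494140625]]
fence ang 3.7174284 [0.99789596 0.06483586 0.51689684 0.17548297]
arm -86.49714 [ 0.06109824 -0.99813175  0.5253366   0.21147123]
```

Request:
{"api": "play_rows", "payload": {"targets": [[0.06, [0.04, 0.03, 0], 0.034], [0.06, [0.04, 0.03, 0], 0.034], [0.06, [0.04, 0.03, 0], 0], [0.06, [0.04, 0.03, 0], 0], [0.06, [0.04, 0.03, 0], 0], [0.06, [0.04, 0.03, 0], 0], [0.06, [0.04, 0.03, 0], 0], [0.06, [0.04, 0.03, 0], 0]], "grip_force": 60}}

```text
t: 0.77
eef_pos: [0.4059, -0.4079, 0.4042]
tool_rot: [-3.108, -0.455, 0.001]
ft_force: [0.6, -0.5, 0.0]
grip_width: 0.0601
grip_force: 0.0
```

Request:
{"api": "play_rows", "payload": {"targets": [[0.06, [0.0244, 0.0261, -0.01], 0], [0.06, [0.0244, 0.0261, -0.01], 0], [0.06, [0.0244, 0.0261, -0.01], 0], [0.06, [0.0244, 0.0261, -0.01], 0], [0.06, [0.0244, 0.0261, -0.01], 0], [0.06, [0.0244, 0.0261, -0.01], 0], [0.06, [0.0244, 0.0261, -0.01], 0], [0.06, [0.0244, 0.0261, -0.01], 0]]}}

```text
t: 1.43
eef_pos: [0.6007, -0.1991, 0.3236]
tool_rot: [-3.108, -0.455, 0.001]
ft_force: [0.8, -0.2, -0.2]
grip_width: 0.0601
grip_force: 0.0
```

Run:
```python
from h import *
o=manip.get_obs(); print(o['eef_pos'],o['tool_rot'])
p,d,W=snap('wrist','w1.png'); Z=W[...,2]
m=(Z>.066)&(Z<.086)&(d>0)&(np.hypot(W[...,0]-.6,W[...,1]+.2)<.09)
print(m.sum(),W[m].mean(0)); r=cv2.minAreaRect(W[m][:,:2].astype(np.float32)*1000);print(r)
```

```text
[ 0.60071393 -0.19910289  0.32356994] [-3.10791353e+00 -4.55281599e-01  1.48623633e-03]
4207 [ 0.58999955 -0.19618383  0.07626036]
((594.9963989257812, -178.44644165039062), (139.07716369628906, 60.01939010620117), 18.067380905151367)
```

View pics/w1.png

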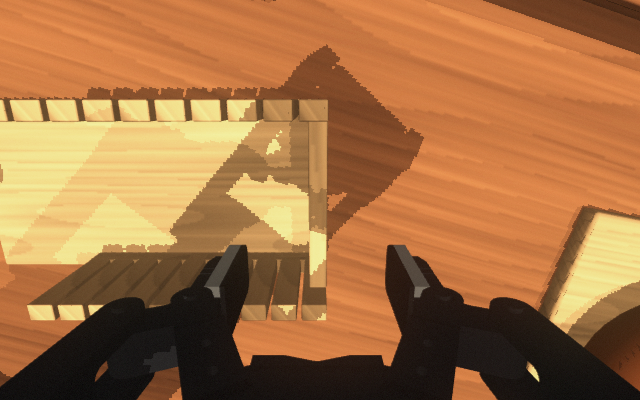

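The wrist view shows the end wall at columns 309–327, centred between the fingers and parallel to the pads. I descend and pinch.

Request:
{"api": "play_rows", "payload": {"targets": [[0.06, [0, 0, -0.027], 0], [0.06, [0, 0, -0.027], 0], [0.06, [0, 0, -0.027], 0], [0.06, [0, 0, -0.025], 0], [0.0, [0, 0, 0], 0], [0.0, [0, 0, 0], 0], [0.0, [0, 0, 0], 0], [0.0, [0, 0, 0], 0]], "grip_force": 80}}

```text
t: 2.15
eef_pos: [0.6009, -0.2011, 0.2211]
tool_rot: [3.108, 0.454, 0.004]
ft_force: [-2.1, 7.9, 3.4]
grip_width: 0.0116
grip_force: 7.3
```

Request:
{"api": "play_rows", "payload": {"targets": [[0.0, [-0.003, 0.004, 0], -0.014], [0.0, [-0.003, 0.004, 0], -0.014], [0.0, [-0.003, 0.004, 0], -0.014], [0.0, [-0.003, 0.004, 0], -0.014], [0.0, [-0.003, 0.004, 0], -0.014], [0.0, [-0.003, 0.004, 0], -0.014], [0.0, [-0.003, 0.004, 0], -0.014], [0.0, [-0.003, 0.004, 0], -0.014]]}}

```text
t: 2.82
eef_pos: [0.577, -0.1696, 0.2212]
tool_rot: [3.125, 0.278, 0.008]
ft_force: [-0.1, -5.2, 3.7]
grip_width: 0.0106
grip_force: 81.5
```

Request:
{"api": "play_rows", "payload": {"targets": [[0.0, [-0.0032, 0.005, 0], -0.0144], [0.0, [-0.0032, 0.005, 0], -0.0144], [0.0, [-0.0032, 0.005, 0], -0.0144], [0.0, [-0.0032, 0.005, 0], -0.0144], [0.0, [-0.0032, 0.005, 0], -0.0144], [0.0, [-0.0032, 0.005, 0], -0.0144], [0.0, [-0.0032, 0.005, 0], -0.0144], [0.0, [-0.0032, 0.005, 0], -0.0144]]}}

```text
t: 3.48
eef_pos: [0.5515, -0.1296, 0.2212]
tool_rot: [3.136, 0.098, 0.009]
ft_force: [1.3, -5.5, 4.6]
grip_width: 0.0102
grip_force: 81.6
```

```bash
cat >> h.py <<'E'
def guide(f=None):
    p,d,W=snap('top',f); Z=W[...,2]; hsv=cv2.cvtColor(p,cv2.COLOR_RGB2HSV)
    g=(hsv[...,0]>17)&(hsv[...,0]<32)&(hsv[...,1]>60)&(hsv[...,2]>110)&(Z>.006)&(Z<.026)
    g[:135]=0;g[225:]=0;g[:,225:][:,155:]=0;g[:,:225]=0
    n,l,s,c=cv2.connectedComponentsWithStats(g.astype(np.uint8)); k=1+s[1:,4].argmax(); g=l==k
    P=W[g][:,:2]*1000
    e=P[P[:,1]>np.percentile(P[:,1],40)]
    r=cv2.minAreaRect(P.astype(np.float32)); print(g.sum(),r,cv2.boxPoints(r).round(0).tolist())
    return p,W,g
E
python3 - <<'E'
from h import *
o=manip.get_obs(); print(o['eef_pos'],o['tool_rot'],o['ft_force'])
guide('top2.png')
p=cv2.imread('pics/top2.png')[130:250,180:400]; cv2.imwrite('pics/crop2.png',cv2.resize(p,None,fx=3.6,fy=3.6))
E
```

```text
[ 0.55151201 -0.12955208  0.22119051] [3.13617334 0.09755209 0.00850523] [ 1.26851665 -5.48338515  4.64924656]
2016 ((541.2919311523438, 35.478363037109375), (138.90528869628906, 215.85321044921875), 2.321312189102173) [[468.0, 141.0], [476.0, -75.0], [615.0, -70.0], [606.0, 146.0]]
```

View pics/crop2.png

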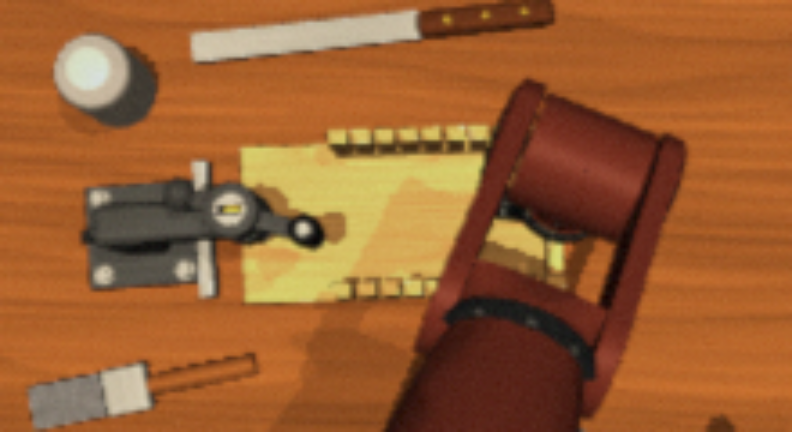

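Request:
{"api": "play_rows", "payload": {"targets": [[0.0, [-0.0002, 0.0025, 0], 0.003], [0.0, [-0.0002, 0.0025, 0], 0.003], [0.0, [-0.0002, 0.0025, 0], 0.003], [0.0, [-0.0002, 0.0025, 0], 0.003], [0.0, [-0.0002, 0.0025, 0], 0.003], [0.0, [-0.0002, 0.0025, 0], 0.003], [0.0, [-0.0002, 0.002, 0], 0.003], [0.0, [-0.0002, 0.001, 0], 0.003]]}}

```text
t: 4.2
eef_pos: [0.5501, -0.1114, 0.2212]
tool_rot: [3.135, 0.135, 0.009]
ft_force: [2.4, -5.4, 3.9]
grip_width: 0.0109
grip_force: 81.6
```

Request:
{"api": "play_rows", "payload": {"targets": [[0.0, [-0.0001, 0.0008, 0], 0], [0.0, [0, 0.0008, 0], 0], [0.0, [-0.0001, 0.0008, 0], 0], [0.0, [0, 0.0008, 0], 0], [0.0, [-0.0001, 0.0008, 0], 0], [0.0, [0, 0.0008, 0], 0], [0.0, [0, 0.0008, 0], 0], [0.0, [0, 0, 0], 0]]}}

```text
t: 4.87
eef_pos: [0.5496, -0.1061, 0.2212]
tool_rot: [3.135, 0.136, 0.008]
ft_force: [0.4, -5.2, 4.9]
grip_width: 0.0107
grip_force: 81.8
```

Not yet in contact, as the drag is still about 5 N. I keep creeping forward.

Request:
{"api": "play_rows", "payload": {"targets": [[0.0, [0, 0.0008, 0], 0], [0.0, [0, 0.0008, 0], 0], [0.0, [0, 0.0008, 0], 0], [0.0, [0, 0.0008, 0], 0], [0.0, [0, 0.0005, 0], 0], [0.0, [0, 0.0005, 0], 0], [0.0, [0, 0, 0], 0], [0.0, [0, 0, 0], 0]]}}

```text
t: 5.53
eef_pos: [0.55, -0.1033, 0.2212]
tool_rot: [3.131, 0.138, 0.01]
ft_force: [1.5, -10.9, 2.6]
grip_width: 0.0105
grip_force: 81.3
```

Run:
```python
from h import *
p,W,g=guide('top3.png')
# ledge end edge vs fence angle
v,u=np.nonzero(g)
rows=[(r,u[v==r].min()) for r in range(v.min()+4,v.max()-3)]
pts=np.array([W[r,c+1][:2] for r,c in rows if W[r,c+1][2]<.024]); pts=pts[(pts[:,1]>np.median(pts[:,1])-.008)]
l=cv2.fitLine(pts.astype(np.float32),cv2.DIST_HUBER,0,.01,.01).ravel(); print('end',len(pts),np.degrees(np.arctan(l[1]/l[0])),pts.mean(0))
```

```text
1786 ((534.2481079101562, 67.44639587402344), (140.17962646484375, 205.8607635498047), 3.740046739578247) [[458.0, 166.0], [471.0, -40.0], [611.0, -31.0], [597.0, 175.0]]
end 21 4.981991 [0.51526525 0.16433955]
```

Request:
{"api": "play_rows", "payload": {"targets": [[0.0, [0, 0.0005, 0], 0], [0.0, [0, 0.0005, 0], 0], [0.0, [0, 0.0005, 0], 0], [0.0, [0, 0.0005, 0], 0], [0.0, [0, 0.0005, 0], 0], [0.0, [0, 0.0005, 0], 0], [0.0, [0, 0, 0], 0], [0.0, [0, 0, 0], 0]]}}

```text
t: 6.25
eef_pos: [0.5508, -0.102, 0.222]
tool_rot: [3.126, 0.14, 0.014]
ft_force: [3.6, -17.2, 2.0]
grip_width: 0.0106
grip_force: 81.2
```

Run:
```python
from h import *
p,W,g=guide('top4.png')
p=cv2.imread('pics/top4.png')[140:230,190:310]; cv2.imwrite('pics/crop4.png',cv2.resize(p,None,fx=6,fy=6,interpolation=cv2.INTER_CUBIC))
```

```text
1755 ((534.7174072265625, 68.5155029296875), (139.8715057373047, 202.6913299560547), 4.316338062286377) [[457.0, 164.0], [473.0, -38.0], [612.0, -27.0], [597.0, 175.0]]
```

View pics/crop4.png

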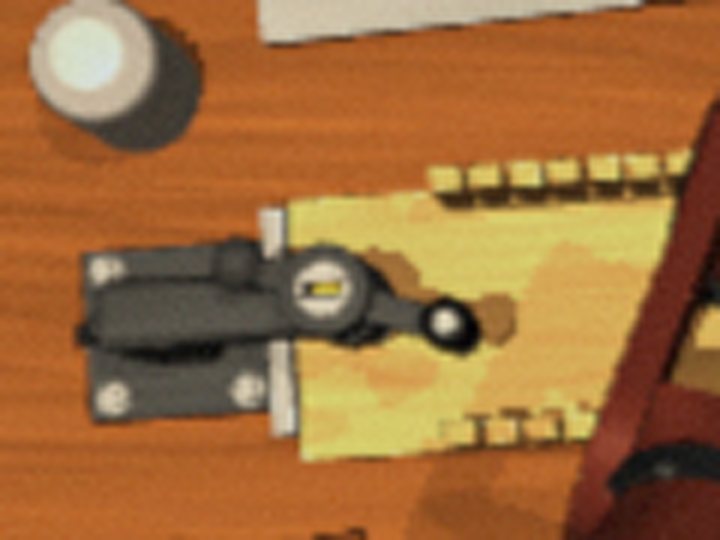

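The guide is flush and parallel to the stop: the ledge edge runs along the fence at crop px (285,210)–(298,440). I unload, open and lift.

Request:
{"api": "play_rows", "payload": {"targets": [[0.0, [0, -0.002, 0], 0], [0.0, [0, -0.002, 0], 0], [0.05, [0, 0, 0], 0], [0.05, [0, 0, 0], 0], [0.05, [0, 0, 0], 0], [0.05, [0, 0, 0], 0], [0.05, [0, 0, 0.02], 0], [0.05, [0, 0, 0.04], 0]]}}

```text
t: 6.97
eef_pos: [0.5451, -0.1004, 0.273]
tool_rot: [-3.133, -0.138, 0.021]
ft_force: [-0.0, -0.6, 1.0]
grip_width: 0.0503
grip_force: 0.0
```

Request:
{"api": "play_rows", "payload": {"targets": [[0.05, [0, 0, 0.04], 0], [0.05, [0, 0, 0.04], 0], [0.05, [0, 0, 0.04], 0], [0.05, [0, 0, 0.03], 0], [0.05, [0, 0, 0], 0], [0.05, [0, 0, 0], 0], [0.05, [0, 0, 0], 0], [0.05, [0, 0, 0], 0]]}}

```text
t: 7.63
eef_pos: [0.5477, -0.1015, 0.4261]
tool_rot: [-3.137, -0.138, 0.007]
ft_force: [-0.4, -1.0, -0.5]
grip_width: 0.0502
grip_force: 0.0
```

Run:
```python
from h import *
p,W,g=guide('top5.png'); Z=W[...,2]
g=(Z>.212)&(Z<.235); g[:,:225]=0;g[:,290:]=0;g[:170]=0;g[215:]=0
print('griptop',np.median(Z[g]),(W[g].min(0)+W[g].max(0))/2)
o=manip.get_obs(); print(o['eef_pos'],o['tool_rot'])
```

```text
1564 ((534.01708984375, 75.0491943359375), (139.90966796875, 189.8772430419922), 4.1853928565979) [[457.0, 165.0], [471.0, -25.0], [611.0, -15.0], [597.0, 175.0]]
griptop 0.2225988005171144 [0.51546212 0.06497182 0.22008416]
[ 0.54775351 -0.10154722  0.42586543] [-3.13667132 -0.13780441  0.00751707]
```

Request:
{"api": "play_rows", "payload": {"targets": [[0.05, [-0.0065, 0.0333, 0], 0], [0.05, [-0.0065, 0.0333, 0], 0], [0.05, [-0.0065, 0.0333, 0], 0], [0.05, [-0.0065, 0.0333, 0], 0], [0.05, [-0.0065, 0.0333, 0], 0], [0.05, [0, 0, -0.015], 0], [0.05, [0, 0, 0], 0], [0.05, [0, 0, 0], 0]]}}

```text
t: 8.35
eef_pos: [0.5152, 0.0648, 0.4111]
tool_rot: [3.138, 0.139, -0.009]
ft_force: [-0.1, -0.5, 0.3]
grip_width: 0.0499
grip_force: 0.0
```

Run:
```python
from h import *
o=manip.get_obs(); print(o['eef_pos'],o['tool_rot'])
ims=[]
for n in('wrist','top','side'):
    p,d,W=snap(n); Z=W[...,2]; np.savez(n+'6.npz',p=p,d=d,W=W)
    m=(Z>.214)&(Z<.23)&(np.hypot(W[...,0]-.515,W[...,1]-.065)<.03)
    if m.sum()>5: print(n,'grip',m.sum(),(W[m].min(0)+W[m].max(0))/2)
    m=(Z>.17)&(Z<.18)&(np.hypot(W[...,0]-.535,W[...,1]-.1276)<.03)
    if m.sum()>5: v,u=np.nonzero(m);print(n,'hub',m.sum(),(W[m].min(0)+W[m].max(0))/2,u.mean(),v.mean(),np.median(Z[m]))
    ims.append(p)
a=ims[0]; b=np.hstack([cv2.resize(x[y0:y0+100,x0:x0+100],(320,320)) for x,x0,y0 in((ims[1],195,140),(ims[2],220,180))])
out=np.vstack([cv2.resize(a,(400,250)),cv2.resize(b,(400,200))]); cv2.imwrite('pics/c6.png',out[:,:,::-1])
```

```text
[0.51516816 0.06477672 0.41112723] [ 3.13837979  0.13881029 -0.00853749]
wrist grip 1813 [0.51654008 0.06397385 0.21975197]
wrist hub 3976 [0.53470484 0.12599274 0.17454808] 217.49094567404427 172.5057847082495 0.17568427969778488
side grip 45 [0.51332206 0.06580896 0.22005303]
side hub 122 [0.5302622  0.1279068  0.17510858] 267.10655737704917 218.7704918032787 0.17471335795797277
```

View pics/c6.png

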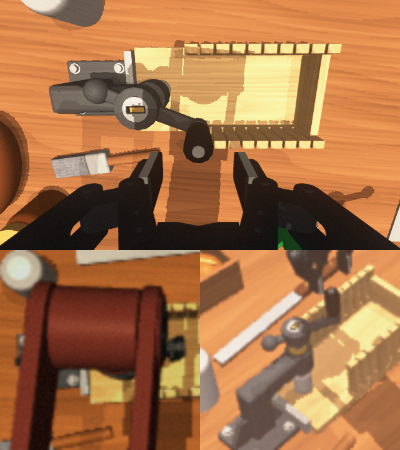

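The wrist view shows the hub with the flush tab at composite px (135,108) and the grip at (198,150). The top view is hidden by the arm, and the side view sees the hub too. I lower and grasp the grip.

Request:
{"api": "play_rows", "payload": {"targets": [[0.05, [0, 0, -0.026], 0], [0.05, [0, 0, -0.025], 0], [0.0, [0, 0, 0], 0], [0.0, [0, 0, 0], 0], [0.0, [0, 0, 0], 0], [0.0, [0, 0, 0], 0], [0.0, [0, 0, 0], 0], [0.0, [0, 0, 0], 0]], "grip_force": 60}}

```text
t: 9.17
eef_pos: [0.5158, 0.0645, 0.3625]
tool_rot: [3.138, 0.138, -0.001]
ft_force: [0.5, 0.9, -7.8]
grip_width: 0.0222
grip_force: 59.3
```

```bash
cat > look.py <<'E'
from h import *
import sys
o=manip.get_obs(); e=o['eef_pos']; C=np.array([.535,.127])
r=e[:2]-C; print('t',round(o['t'],2),'eef',e.round(4),'r',np.hypot(*r).round(4),'ang',np.degrees(np.arctan2(r[1],r[0])).round(1),'f',o['ft_force'].round(1),'w',round(o['grip_width'],4))
hz=float(sys.argv[1])
for n in('wrist','side'):
    p,d,W=snap(n); Z=W[...,2]; R=np.hypot(W[...,0]-C[0],W[...,1]-C[1])
    hub=(R<.02)&(abs(Z-hz)<.005); up=(R<.012)&(Z>hz+.005)&(Z<hz+.03)
    print(n,'hub',hub.sum(),'z',np.median(Z[hub]).round(4) if hub.any() else None,'core',((R<.009)&(abs(Z-hz)<.004)).sum(),'up',up.sum(),np.percentile(Z[up],90).round(4) if up.any() else None)
    c=manip.calibration(n); x=np.array(c['R'])@[C[0],C[1],hz]+c['t']; u,v=int(c['fx']*x[0]/x[2]+c['cx']),int(c['fy']*x[1]/x[2]+c['cy'])
    print('  uv',u,v)
    s=60 if n=='wrist' else 16
    q=p[max(0,v-s):v+s,max(0,u-s):u+s]
    if min(q.shape[:2])>4: cv2.imwrite(f'pics/l_{n}_{o["t"]:.1f}.png',cv2.resize(q,(400,400),interpolation=cv2.INTER_CUBIC)[:,:,::-1])
E
python3 look.py .175
```

```text
t 9.17 eef [0.5158 0.0645 0.3625] r 0.0654 ang -107.1 f [ 0.5  0.9 -7.8] w 0.0222
wrist hub 5478 z 0.1758 core 1115 up 0 None
  uv 185 198
side hub 91 z 0.1756 core 20 up 1 0.1811
  uv 266 217
```

```bash
cat > arc.py <<'E'
import numpy as np,sys
a0,st,n=map(float,sys.argv[1:4]); r=.065
a=np.radians(a0-st*np.arange(int(n)+1)); P=np.round(r*np.c_[np.cos(a),np.sin(a)],4); D=np.diff(P,axis=0).round(4)
dz=-.006*st/360
for i in range(0,len(D),8): print('['+', '.join(f'[0.0, [{x:.4f}, {y:.4f}, {dz:.5f}], 0]' for x,y in D[i:i+8])+']','->',round(a0-st*(i+8),1))
E
python3 arc.py -107 15 16; python3 arc.py -347 10 8;python3 arc.py -427 4.5 64
```

```text
[[0.0, [-0.0154, 0.0071, -0.00025], 0], [0.0, [-0.0131, 0.0108, -0.00025], 0], [0.0, [-0.0099, 0.0138, -0.00025], 0], [0.0, [-0.0059, 0.0159, -0.00025], 0], [0.0, [-0.0017, 0.0169, -0.00025], 0], [0.0, [0.0028, 0.0167, -0.00025], 0], [0.0, [0.0071, 0.0154, -0.00025], 0], [0.0, [0.0108, 0.0131, -0.00025], 0]] -> -227.0
[[0.0, [0.0138, 0.0099, -0.00025], 0], [0.0, [0.0159, 0.0059, -0.00025], 0], [0.0, [0.0169, 0.0017, -0.00025], 0], [0.0, [0.0167, -0.0028, -0.00025], 0], [0.0, [0.0154, -0.0071, -0.00025], 0], [0.0, [0.0131, -0.0108, -0.00025], 0], [0.0, [0.0099, -0.0138, -0.00025], 0], [0.0, [0.0059, -0.0159, -0.00025], 0]] -> -347.0
[[0.0, [0.0016, -0.0112, -0.00017], 0], [0.0, [-0.0004, -0.0113, -0.00017], 0], [0.0, [-0.0023, -0.0111, -0.00017], 0], [0.0, [-0.0043, -0.0105, -0.00017], 0], [0.0, [-0.0060, -0.0096, -0.00017], 0], [0.0, [-0.0076, -0.0084, -0.00017], 0], [0.0, [-0.0089, -0.0070, -0.00017], 0], [0.0, [-0.0100, -0.0053, -0.00017], 0]] -> -427.0
[[0.0, [-0.0048, -0.0018, -0.00007], 0], [0.0, [-0.0049, -0.0015, -0.00007], 0], [0.0, [-0.0050, -0.0010, -0.00007], 0], [0.0, [-0
[... 1738 characters left out ...]
, 0], [0.0, [0.0050, -0.0010, -0.00007], 0]] -> -643.0
[[0.0, [0.0049, -0.0013, -0.00007], 0], [0.0, [0.0048, -0.0017, -0.00007], 0], [0.0, [0.0047, -0.0021, -0.00007], 0], [0.0, [0.0045, -0.0025, -0.00007], 0], [0.0, [0.0042, -0.0028, -0.00007], 0], [0.0, [0.0041, -0.0031, -0.00007], 0], [0.0, [0.0038, -0.0034, -0.00007], 0], [0.0, [0.0035, -0.0038, -0.00007], 0]] -> -679.0
[[0.0, [0.0032, -0.0039, -0.00007], 0], [0.0, [0.0028, -0.0043, -0.00007], 0], [0.0, [0.0026, -0.0044, -0.00007], 0], [0.0, [0.0021, -0.0046, -0.00007], 0], [0.0, [0.0018, -0.0048, -0.00007], 0], [0.0, [0.0015, -0.0049, -0.00007], 0], [0.0, [0.0010, -0.0050, -0.00007], 0], [0.0, [0.0007, -0.0050, -0.00007], 0]] -> -715.0
```

Request:
{"api": "play_rows", "payload": {"targets": [[0.0, [-0.0154, 0.0071, -0.0003], 0], [0.0, [-0.0131, 0.0108, -0.0002], 0], [0.0, [-0.0099, 0.0138, -0.0003], 0], [0.0, [-0.0059, 0.0159, -0.0002], 0], [0.0, [-0.0017, 0.0169, -0.0003], 0], [0.0, [0.0028, 0.0167, -0.0002], 0], [0.0, [0.0071, 0.0154, -0.0003], 0], [0.0, [0.0108, 0.0131, -0.0002], 0]]}}

```text
t: 9.93
eef_pos: [0.4893, 0.1749, 0.3604]
tool_rot: [3.137, 0.139, -0.007]
ft_force: [-2.2, -2.1, -6.9]
grip_width: 0.0226
grip_force: 61.4
```

```bash
python3 look.py .173
```

```text
t 9.93 eef [0.4893 0.1749 0.3604] r 0.0661 ang 133.7 f [-2.2 -2.1 -6.9] w 0.0226
wrist hub 6024 z 0.174 core 1240 up 0 None
  uv 430 167
side hub 15 z 0.1722 core 0 up 0 None
  uv 266 218
```

Tracking is good, at -226.3° against -227° commanded. I continue within the safe first turn.

Request:
{"api": "play_rows", "payload": {"targets": [[0.0, [0.0138, 0.0099, -0.0003], 0], [0.0, [0.0159, 0.0059, -0.0002], 0], [0.0, [0.0169, 0.0017, -0.0003], 0], [0.0, [0.0167, -0.0028, -0.0002], 0], [0.0, [0.0154, -0.0071, -0.0003], 0], [0.0, [0.0131, -0.0108, -0.0002], 0], [0.0, [0.0099, -0.0138, -0.0003], 0], [0.0, [0.0059, -0.0159, -0.0002], 0]]}}

```text
t: 10.7
eef_pos: [0.598, 0.1402, 0.3584]
tool_rot: [3.138, 0.138, -0.009]
ft_force: [-9.1, 1.7, -2.5]
grip_width: 0.0225
grip_force: 61.7
```

```bash
python3 look.py .171
```

```text
t 10.7 eef [0.598  0.1402 0.3584] r 0.0643 ang 11.8 f [-9.1  1.7 -2.5] w 0.0225
wrist hub 1881 z 0.1718 core 454 up 0 None
  uv 323 354
side hub 94 z 0.1717 core 20 up 0 None
  uv 266 218
```

Request:
{"api": "play_rows", "payload": {"targets": [[0.0, [0.0016, -0.0112, -0.0002], 0], [0.0, [-0.0004, -0.0113, -0.0001], 0], [0.0, [-0.0023, -0.0111, -0.0002], 0], [0.0, [-0.0043, -0.0105, -0.0001], 0], [0.0, [-0.006, -0.0096, -0.0002], 0], [0.0, [-0.0076, -0.0084, -0.0001], 0], [0.0, [-0.0089, -0.007, -0.0002], 0], [0.0, [-0.01, -0.0053, -0.0002], 0]]}}

```text
t: 11.47
eef_pos: [0.5597, 0.0669, 0.3571]
tool_rot: [-3.135, -0.136, -0.0]
ft_force: [0.0, 7.7, -7.7]
grip_width: 0.0224
grip_force: 61.3
```

```bash
python3 look.py .170
```

```text
t 11.47 eef [0.5597 0.0669 0.3571] r 0.065 ang -67.7 f [ 0.   7.7 -7.7] w 0.0224
wrist hub 3123 z 0.1705 core 621 up 0 None
  uv 191 279
side hub 92 z 0.1702 core 20 up 0 None
  uv 266 218
```

Request:
{"api": "play_rows", "payload": {"targets": [[0.0, [-0.0048, -0.0018, -0.0001], 0], [0.0, [-0.0049, -0.0015, 0], 0], [0.0, [-0.005, -0.001, -0.0001], 0], [0.0, [-0.005, -0.0007, -0.0001], 0], [0.0, [-0.0051, -0.0002, -0.0001], 0], [0.0, [-0.0051, 0.0002, 0], 0], [0.0, [-0.0051, 0.0005, -0.0001], 0], [0.0, [-0.005, 0.001, -0.0001], 0]]}}

```text
t: 12.23
eef_pos: [0.5202, 0.0631, 0.3566]
tool_rot: [-3.138, -0.136, -0.002]
ft_force: [2.9, 3.7, -12.3]
grip_width: 0.0228
grip_force: 60.9
```

```bash
python3 look.py .1695
```

```text
t 12.23 eef [0.5202 0.0631 0.3566] r 0.0656 ang -103.1 f [  2.9   3.7 -12.3] w 0.0228
wrist hub 5330 z 0.1699 core 1085 up 0 None
  uv 183 205
side hub 93 z 0.1694 core 19 up 0 None
  uv 266 218
```

Request:
{"api": "play_rows", "payload": {"targets": [[0.0, [-0.0049, 0.0013, -0.0001], 0], [0.0, [-0.0048, 0.0017, 0], 0], [0.0, [-0.0047, 0.0021, -0.0001], 0], [0.0, [-0.0045, 0.0025, -0.0001], 0], [0.0, [-0.0042, 0.0028, -0.0001], 0], [0.0, [-0.0041, 0.0031, 0], 0], [0.0, [-0.0038, 0.0034, -0.0001], 0], [0.0, [-0.0035, 0.0038, -0.0001], 0]]}}

```text
t: 13.0
eef_pos: [0.4851, 0.084, 0.356]
tool_rot: [3.137, 0.138, -0.003]
ft_force: [0.4, -2.6, -12.2]
grip_width: 0.0225
grip_force: 60.9
```

```bash
python3 look.py .169
```

```text
t 13.0 eef [0.4851 0.084  0.356 ] r 0.0659 ang -139.2 f [  0.4  -2.6 -12.2] w 0.0225
wrist hub 6370 z 0.1693 core 1307 up 0 None
  uv 229 134
side hub 91 z 0.1692 core 19 up 0 None
  uv 266 218
```

Request:
{"api": "play_rows", "payload": {"targets": [[0.0, [-0.0032, 0.0039, -0.0001], 0], [0.0, [-0.0028, 0.0043, -0.0001], 0], [0.0, [-0.0026, 0.0044, -0.0001], 0], [0.0, [-0.0021, 0.0046, -0.0001], 0], [0.0, [-0.0018, 0.0048, -0.0001], 0], [0.0, [-0.0015, 0.0049, -0.0001], 0], [0.0, [-0.001, 0.005, -0.0001], 0], [0.0, [-0.0007, 0.005, -0.0001], 0]]}}

```text
t: 13.77
eef_pos: [0.4691, 0.1213, 0.3553]
tool_rot: [3.138, 0.138, -0.007]
ft_force: [-4.2, -3.1, -8.3]
grip_width: 0.0226
grip_force: 61.1
```

```bash
python3 look.py .1685
```

```text
t 13.77 eef [0.4691 0.1213 0.3553] r 0.0661 ang -175.1 f [-4.2 -3.1 -8.3] w 0.0226
wrist hub 6836 z 0.1688 core 1413 up 0 None
  uv 316 105
side hub 23 z 0.1683 core 0 up 0 None
  uv 266 219
```

Request:
{"api": "play_rows", "payload": {"targets": [[0.0, [-0.0002, 0.0051, -0.0001], 0], [0.0, [0.0002, 0.0051, -0.0001], 0], [0.0, [0.0005, 0.0051, -0.0001], 0], [0.0, [0.001, 0.005, -0.0001], 0], [0.0, [0.0013, 0.0049, -0.0001], 0], [0.0, [0.0017, 0.0048, -0.0001], 0], [0.0, [0.0021, 0.0047, 0], 0], [0.0, [0.0025, 0.0045, 0], 0]]}}

```text
t: 14.53
eef_pos: [0.4785, 0.1609, 0.3547]
tool_rot: [-3.137, -0.137, 0.006]
ft_force: [-5.8, 0.2, -7.8]
grip_width: 0.0221
grip_force: 61.4
```

```bash
python3 look.py .168
```

```text
t 14.53 eef [0.4785 0.1609 0.3547] r 0.0659 ang 149.0 f [-5.8  0.2 -7.8] w 0.0221
wrist hub 6416 z 0.1682 core 1320 up 0 None
  uv 404 136
side hub 1 z 0.1653 core 1 up 0 None
  uv 266 219
```

Request:
{"api": "play_rows", "payload": {"targets": [[0.0, [0.0028, 0.0042, -0.0001], 0], [0.0, [0.0031, 0.0041, -0.0001], 0], [0.0, [0.0034, 0.0038, -0.0001], 0], [0.0, [0.0038, 0.0035, -0.0001], 0], [0.0, [0.0039, 0.0032, -0.0001], 0], [0.0, [0.0043, 0.0028, 0], 0], [0.0, [0.0044, 0.0026, -0.0001], 0], [0.0, [0.0046, 0.0021, 0], 0]]}}

```text
t: 15.3
eef_pos: [0.5097, 0.1872, 0.3541]
tool_rot: [-3.137, -0.137, 0.001]
ft_force: [-3.3, 3.3, -8.8]
grip_width: 0.0225
grip_force: 61.6
```

```bash
python3 look.py .1675
```

```text
t 15.3 eef [0.5097 0.1872 0.3541] r 0.0653 ang 112.8 f [-3.3  3.3 -8.8] w 0.0225
wrist hub 5396 z 0.1676 core 1102 up 0 None
  uv 447 210
side hub 78 z 0.1672 core 19 up 0 None
  uv 266 219
```

Request:
{"api": "play_rows", "payload": {"targets": [[0.0, [0.0048, 0.0018, -0.0001], 0], [0.0, [0.0049, 0.0015, -0.0001], 0], [0.0, [0.005, 0.001, -0.0001], 0], [0.0, [0.005, 0.0007, -0.0001], 0], [0.0, [0.0051, 0.0002, -0.0001], 0], [0.0, [0.0051, -0.0002, 0], 0], [0.0, [0.0051, -0.0005, -0.0001], 0], [0.0, [0.005, -0.001, 0], 0]]}}

```text
t: 16.07
eef_pos: [0.5503, 0.1898, 0.3536]
tool_rot: [3.138, 0.137, 0.0]
ft_force: [-2.6, 1.8, -9.0]
grip_width: 0.0222
grip_force: 61.2
```

```bash
python3 look.py .167
```

```text
t 16.07 eef [0.5503 0.1898 0.3536] r 0.0646 ang 76.3 f [-2.6  1.8 -9. ] w 0.0222
wrist hub 2959 z 0.1669 core 569 up 0 None
  uv 435 287
side hub 98 z 0.1667 core 17 up 0 None
  uv 266 219
```

Request:
{"api": "play_rows", "payload": {"targets": [[0.0, [0.0049, -0.0013, -0.0001], 0], [0.0, [0.0048, -0.0017, -0.0001], 0], [0.0, [0.0047, -0.0021, -0.0001], 0], [0.0, [0.0045, -0.0025, -0.0001], 0], [0.0, [0.0042, -0.0028, -0.0001], 0], [0.0, [0.0041, -0.0031, 0], 0], [0.0, [0.0038, -0.0034, -0.0001], 0], [0.0, [0.0035, -0.0038, 0], 0]]}}

```text
t: 16.83
eef_pos: [0.584, 0.1685, 0.3529]
tool_rot: [3.137, 0.137, -0.005]
ft_force: [-6.1, -1.0, -5.7]
grip_width: 0.0227
grip_force: 61.4
```

```bash
python3 look.py .1664
```

```text
t 16.83 eef [0.584  0.1685 0.3529] r 0.0642 ang 40.3 f [-6.1 -1.  -5.7] w 0.0227
wrist hub 140 z 0.1659 core 0 up 0 None
  uv 383 339
side hub 92 z 0.1654 core 18 up 0 None
  uv 266 219
```

```bash
ls pics | grep l_side | tail -4
python3 - <<'E'
import cv2,numpy as np,glob
f=['pics/l_side_15.3.png','pics/l_side_16.1.png','pics/l_side_16.8.png']
ims=[cv2.imread(x) for x in f]
cv2.imwrite('pics/cmp.png',np.hstack([cv2.resize(i,(260,260)) for i in ims if i is not None]))
E
```

```text
l_side_16.1.png
l_side_16.8.png
l_side_9.2.png
l_side_9.9.png
```

View pics/cmp.png

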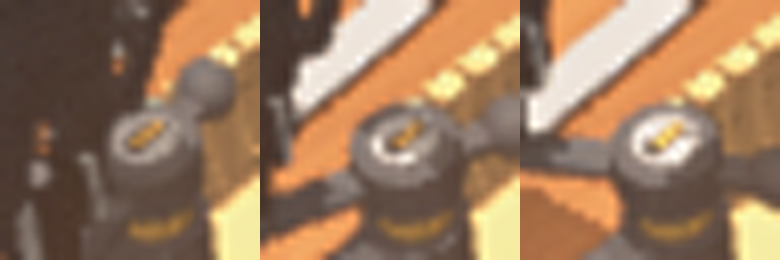

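In all three side crops the brass tab is still flush in the pale core (third panel at about (665,137)). I continue.

Request:
{"api": "play_rows", "payload": {"targets": [[0.0, [0.0032, -0.0039, -0.0001], 0], [0.0, [0.0028, -0.0043, -0.0001], 0], [0.0, [0.0026, -0.0044, -0.0001], 0], [0.0, [0.0021, -0.0046, -0.0001], 0], [0.0, [0.0018, -0.0048, -0.0001], 0], [0.0, [0.0015, -0.0049, 0], 0], [0.0, [0.001, -0.005, -0.0001], 0], [0.0, [0.0007, -0.005, 0], 0]]}}

```text
t: 17.6
eef_pos: [0.5989, 0.1324, 0.3523]
tool_rot: [-3.137, -0.137, 0.008]
ft_force: [-9.6, 2.6, -4.1]
grip_width: 0.0232
grip_force: 61.7
```

```bash
python3 look.py .1655; python3 arc.py -715 4.5 40
```

```text
t 17.6 eef [0.5989 0.1324 0.3523] r 0.0641 ang 4.9 f [-9.6  2.6 -4.1] w 0.0232
wrist hub 2064 z 0.1657 core 429 up 9 0.1711
  uv 313 355
side hub 85 z 0.1653 core 13 up 11 0.1778
  uv 266 219
[[0.0, [0.0002, -0.0051, -0.00007], 0], [0.0, [-0.0002, -0.0051, -0.00007], 0], [0.0, [-0.0005, -0.0051, -0.00007], 0], [0.0, [-0.0010, -0.0050, -0.00007], 0], [0.0, [-0.0013, -0.0049, -0.00007], 0], [0.0, [-0.0017, -0.0048, -0.00007], 0], [0.0, [-0.0021, -0.0047, -0.00007], 0], [0.0, [-0.0025, -0.0045, -0.00007], 0]] -> -751.0
[[0.0, [-0.0028, -0.0042, -0.00007], 0], [0.0, [-0.0031, -0.0041, -0.00007], 0], [0.0, [-0.0034, -0.0038, -0.00007], 0], [0.0, [-0.0038, -0.0035, -0.00007], 0], [0.0, [-0.0039, -0.0032, -0.00007], 0], [0.0, [-0.0043, -0.0028, -0.00007], 0], [0.0, [-0.0044, -0.0026, -0.00007], 0], [0.0, [-0.0046, -0.0021, -0.00007], 0]] -> -787.0
[[0.0, [-0.0048, -0.0018, -0.00007], 0], [0.0, [-0.0049, -0.0015, -0.00007], 0], [0.0, [-0.0050, -0.0010, -0.00007], 0], [0.0, [-0.0050, -0.0007, -0.00007], 0], [0.0, [-0.0051, -0.0002, -0.00007], 0], [0.0, [-0.0051, 0.0002, -0.00007], 0], [0.0, [-0.0051, 0.0005, -0.00007], 0], [0.0, [-0.0050, 0.0010, -0.00007], 0]] -> -823.0
[[0.0, [-0.0049, 0.0013, -0.00007], 0], [0.0, [-0.0048, 0.0017, -0.00007], 0], [0.0, [-0.0047, 0.0021, -0.00007], 0], [0.0, [-0.0045, 0.0025, -0.00007], 0], [0.0, [-0.0042, 0.0028, -0.00007], 0], [0.0, [-0.0041, 0.0031, -0.00007], 0], [0.0, [-0.0038, 0.0034, -0.00007], 0], [0.0, [-0.0035, 0.0038, -0.00007], 0]] -> -859.0
[[0.0, [-0.0032, 0.0039, -0.00007], 0], [0.0, [-0.0028, 0.0043, -0.00007], 0], [0.0, [-0.0026, 0.0044, -0.00007], 0], [0.0, [-0.0021, 0.0046, -0.00007], 0], [0.0, [-0.0018, 0.0048, -0.00007], 0], [0.0, [-0.0015, 0.0049, -0.00007], 0], [0.0, [-0.0010, 0.0050, -0.00007], 0], [0.0, [-0.0007, 0.0050, -0.00007], 0]] -> -895.0
```

Both cameras now report points 6 to 12 mm above the hub top, so the tab seems to have popped. I confirm visually.

Run:
```python
import cv2,numpy as np
f=['pics/l_side_16.8.png','pics/l_side_17.6.png','pics/l_wrist_17.6.png']
cv2.imwrite('pics/cmp2.png',np.hstack([cv2.resize(cv2.imread(x),(260,260)) for x in f]))
```

```text
(no output)
```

View pics/cmp2.png

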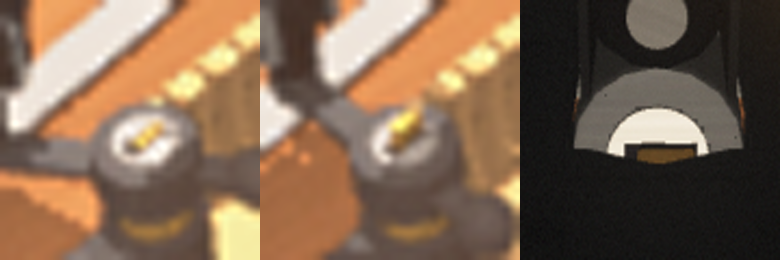

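The tab stands out in the middle panel at about (405,125), up by roughly 10 mm, which is the first step. I release and lift straight up.

Request:
{"api": "play_rows", "payload": {"targets": [[0.06, [0, 0, 0], 0], [0.06, [0, 0, 0], 0], [0.06, [0, 0, 0], 0], [0.06, [0, 0, 0], 0], [0.06, [0, 0, 0.01], 0], [0.06, [0, 0, 0.03], 0], [0.06, [0, 0, 0.04], 0], [0.06, [0, 0, 0.04], 0]]}}

```text
t: 18.37
eef_pos: [0.5996, 0.1324, 0.4737]
tool_rot: [3.138, 0.138, -0.001]
ft_force: [0.8, 0.1, 0.7]
grip_width: 0.0601
grip_force: 0.0
```

Request:
{"api": "play_rows", "payload": {"targets": [[0.06, [-0.02, -0.03, 0.01], 0], [0.06, [-0.02, -0.03, 0.01], 0], [0.06, [-0.02, -0.03, 0], 0], [0.06, [-0.02, -0.03, 0], 0], [0.06, [-0.02, -0.03, 0], 0], [0.06, [-0.02, -0.03, 0], 0], [0.06, [-0.02, -0.03, 0], 0], [0.06, [0, 0, 0], 0]]}}

```text
t: 19.03
eef_pos: [0.4575, -0.0812, 0.4941]
tool_rot: [3.135, 0.129, 0.002]
ft_force: [0.9, 0.2, -0.5]
grip_width: 0.0601
grip_force: 0.0
```

```bash
python3 look.py .1655; python3 -c "
from h import *
guide('top9.png'); p,d,W=snap('top'); Z=W[...,2]
R=np.hypot(W[...,0]-.535,W[...,1]-.127); print('tab top',Z[R<.012].max())
g=(Z>.2)&(Z<.225)&(np.hypot(W[...,0]-.535,W[...,1]-.127)<.09); print('grip',W[g].mean(0))"
```

```text
t 19.03 eef [ 0.4575 -0.0812  0.4941] r 0.2222 ang -110.4 f [ 0.9  0.2 -0.5] w 0.0601
wrist hub 1862 z 0.1655 core 258 up 169 0.1781
  uv 67 70
side hub 86 z 0.1654 core 8 up 13 0.1774
  uv 266 219
1613 ((539.3026733398438, 36.02214050292969), (139.28997802734375, 268.0133361816406), 5.535111427307129) [[457.0, 163.0], [483.0, -104.0], [622.0, -91.0], [596.0, 176.0]]
tab top 0.18097095983612266
grip [0.59816257 0.13182805 0.21141199]
```

The tab is at its first step. The guide angle read 5.5° with the arm partly in view, so I clear the arm and re-measure squareness.

Request:
{"api": "play_rows", "payload": {"targets": [[0.06, [-0.01, -0.035, 0], 0], [0.06, [-0.01, -0.035, 0], 0], [0.06, [-0.01, -0.035, 0], 0], [0.06, [-0.01, -0.035, 0], 0], [0.06, [-0.01, -0.035, 0], 0], [0.06, [-0.01, -0.035, 0], 0], [0.06, [0, 0, 0], 0], [0.06, [0, 0, 0], 0]]}}

```text
t: 19.9
eef_pos: [0.4004, -0.2884, 0.4923]
tool_rot: [-3.138, -0.136, -0.0]
ft_force: [0.2, 0.4, 0.7]
grip_width: 0.0601
grip_force: 0.0
```

Run:
```python
from h import *
p,W,g=guide('top10.png'); Z=W[...,2]; z0=np.load('top0.npz')
def fence(p,W):
    Z=W[...,2]; h=cv2.cvtColor(p,cv2.COLOR_RGB2HSV)
    f=(h[...,1]<60)&(h[...,2]>120)&(Z>.015)&(Z<.045); f[:,:228]=0;f[:,248:]=0;f[:170]=0;f[218:]=0
    # by rows, fence mid column
    v,u=np.nonzero(f); rows=np.unique(v); P=np.array([ray('top',(u[v==r].mean(),r),.03)[:2] for r in rows if (v==r).sum()>=2])
    l=cv2.fitLine(P.astype(np.float32),cv2.DIST_HUBER,0,.01,.01).ravel(); return len(P),np.degrees(np.arctan(l[1]/l[0])),l[2:]
print('fence',fence(z0['p'],z0['W']),fence(p,W))
# guide outer edges and wall tops
for nm,pp,WW in(('start',z0['p'],z0['W']),('now',p,W)):
    ZZ=WW[...,2]; h=cv2.cvtColor(pp,cv2.COLOR_RGB2HSV)
    w=(abs(ZZ-.096)<.012)&(h[...,0]>15)&(h[...,0]<34)&(h[...,1]>60); w[:135]=0;w[230:]=0;w[:,:225]=0;w[:,385:]=0
    P=WW[w][:,:2]
    r=cv2.minAreaRect(P.astype(np.float32)*1000); print(nm,w.sum(),r)
    a=np.radians(-16.7 if nm=='start' else -4.5)  # split the two walls
    lat=P[:,0]*np.cos(a)-P[:,1]*np.sin(a); mid=(lat.min()+lat.max())/2
    for s in(lat>mid+.04,lat<mid-.04):
        Q=P[s]; l=cv2.fitLine(Q.astype(np.float32),cv2.DIST_HUBER,0,.01,.01).ravel(); print('  wall',len(Q),-np.degrees(np.arctan(l[0]/l[1])))
q=p[135:235,190:370]; cv2.imwrite('pics/fin.png',cv2.resize(q,None,fx=4.4,fy=4.4,interpolation=cv2.INTER_CUBIC)[:,:,::-1])
```

```text
2561 ((538.5257568359375, 36.58381652832031), (139.2952880859375, 268.7185363769531), 5.192743301391602) [[457.0, 164.0], [481.0, -104.0], [620.0, -91.0], [596.0, 177.0]]
fence (23, np.float32(4.068412), array([0.5374604 , 0.17609142], dtype=float32)) (26, np.float32(4.030975), array([0.5374669 , 0.17593405], dtype=float32))
start 477 ((549.4202880859375, -27.948959350585938), (140.23077392578125, 366.0444030761719), 16.5877628326416)
  wall 244 16.602644
  wall 231 16.695671
now 473 ((539.4647216796875, 22.29863739013672), (140.39657592773438, 261.6724548339844), 5.182830333709717)
  wall 239 5.1638794
  wall 227 5.0598216
```

View pics/fin.png

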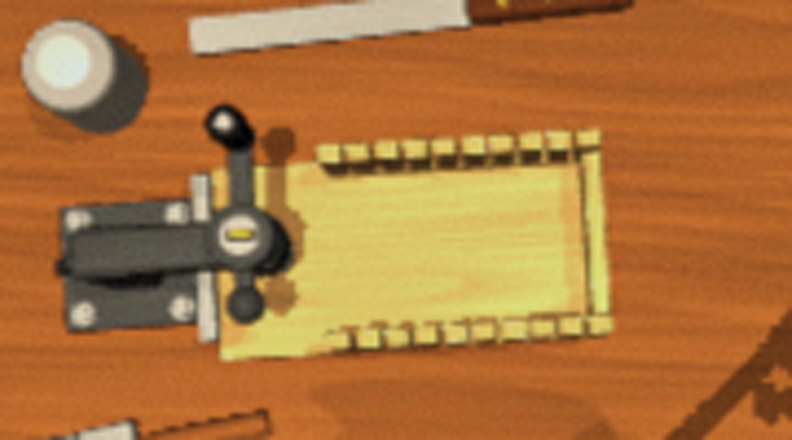

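The guide reads about 5.1° against 4.0° for the fence. That is inside the 2.3° limit but the margin on the 2 mm gap is small, so I take a close wrist look at the seam.

Request:
{"api": "play_rows", "payload": {"targets": [[0.06, [0.004, 0.036, 0], 0], [0.06, [0.004, 0.036, 0], 0], [0.06, [0.004, 0.036, 0], 0], [0.06, [0.004, 0.036, 0], 0], [0.06, [0.004, 0.036, 0], 0], [0.06, [0.004, 0.036, 0], 0], [0.06, [0.004, 0.036, 0], 0], [0.06, [0.004, 0.036, 0], 0]]}}

```text
t: 20.62
eef_pos: [0.4313, 0.0043, 0.4928]
tool_rot: [-3.138, -0.143, -0.002]
ft_force: [1.2, 1.2, 0.1]
grip_width: 0.06
grip_force: 0.0
```

Request:
{"api": "play_rows", "payload": {"targets": [[0.06, [0.004, 0.036, 0], 0], [0.06, [0.004, 0.036, 0], 0], [0.06, [0.004, 0.036, 0], 0], [0.06, [0.004, 0.036, 0], 0], [0.06, [0, 0, -0.02], 0], [0.06, [0, 0, -0.02], 0], [0.06, [0, 0, 0], 0], [0.06, [0, 0, 0], 0]]}}

```text
t: 21.28
eef_pos: [0.4467, 0.1461, 0.4513]
tool_rot: [-3.138, -0.143, 0.005]
ft_force: [-0.4, -0.7, 0.1]
grip_width: 0.0602
grip_force: 0.0
```

Run:
```python
from h import *
c=manip.calibration('wrist'); print('cam',-np.array(c['R']).T@c['t'],np.array(c['R'])[2])
p,d,W=snap('wrist','w11.png'); Z=W[...,2]; h=cv2.cvtColor(p,cv2.COLOR_RGB2HSV)
np.savez('w11.npz',p=p,d=d,W=W,**{k:np.array(v) for k,v in c.items()})
b=(abs(Z-.016)<.006)&(h[...,0]>15)&(h[...,0]<34)&(h[...,1]>50)
b[(W[...,1]<.1)|(W[...,1]>.2)]=0
f=(abs(Z-.03)<.006)&(h[...,1]<70)&(h[...,2]>60)&(W[...,1]>.14)&(W[...,1]<.2)&(W[...,0]>.45)&(W[...,0]<.62)
def edge(m,z,pick):
    v,u=np.nonzero(m); P=[]
    for r in np.unique(v):
        k=u[v==r]
        if len(k)>=6: P.append(ray('wrist',((k.min()-.5) if pick=='min' else (k.max()+.5),r),z)[:2])
    return np.array(P)
B=edge(b,.016,'min'); F=edge(f,.03,'max')
for nm,P in(('board',B),('fence',F)):
    l=None; Q=P[(P[:,0]>.45)&(P[:,0]<.62)]
    for _ in range(4):
        k=np.polyfit(Q[:,0]-.535,Q[:,1],1); res=Q[:,1]-np.polyval(k,Q[:,0]-.535); s=max(np.median(abs(res))*3,.0006); Q=Q[abs(res)<s]
    print(nm,len(P),len(Q),'ang',np.degrees(np.arctan(k[0])).round(2),'y at hub x',k[1].round(4),'xrange',Q[:,0].min().round(3),Q[:,0].max().round(3))
q=p.copy(); cv2.imwrite('pics/w11b.png',q[:,:,::-1])
```

```text
cam [0.51572655 0.1517255  0.42029121] [-0.27402302 -0.02591731 -0.96137385]
board 90 46 ang 5.53 y at hub x 0.1667 xrange 0.46 0.598
fence 76 75 ang 5.56 y at hub x 0.1678 xrange 0.475 0.591
```

At close range the fence (5.56°) and ledge edge (5.53°) are parallel and meet within about 1 mm, so the guide is square and home. I hand the job in.

```bash
python3 -c "
from rig import manip
print(manip.sign_off())"
```

```text
the job is handed in; nothing more can be done
None
```

I handed the job in: the guide sits against the stop (parallel to it, seam within about 1 mm by the wrist camera), the clamp is cranked until the tab popped to its first step, and the gripper is clear; the sign-off returned no verdict, and I never measured the foot force directly or re-checked the bystanders' positions.

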